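# Nest head-rail samples in the sample drawer

### The arm

A 6-joint arm with a two-finger parallel gripper is mounted at the origin on the work surface. World frame = base frame: x ahead of the robot, y to its left, z up, the work surface at z = 0. Lengths are in m, angles in rad, forces in N, time in s.
With the tool pointing down it reaches from about 0.35 to 0.975 m from the base axis. Payload 7.1 kg.
Tool frame: the origin (TCP) lies midway between the tips of the shut fingers; the grasp point (between the pads) lies 19 mm behind it; z points along the fingers, y is the line along which they close (so a half turn about z gives the same grasp; the last joint's range is limited). The gripper opens to 88 mm and grips with 3 to 60 N. Pads are 20 mm wide; open, the fingers measure 115 mm over their backs; the gripper's body (75 mm by 178 mm) begins 61 mm behind the grasp point.
Start: joints at [1.2, 0.423, 1.63, -0, 1.089, -0.019], TCP at [0.215, 0.587, 0.223] pointing down, gripper open.
Joint ranges: [-3, 3], [-0.9, 2.11], [0.09, 2.58], [-1.31, 4.45], [0.11, 2.69], [-2.54, 2.54]. Speed limits (rad/s): [2.39, 2.39, 3.01, 3.14, 3.14, 3.14].

### API

Orientations are given as a unit quaternion [w, x, y, z].
In Python, from station import move_pose, movel, movej, command_gripper, wait, inverse_kinematics, read_camera, camera_info, MotionError, job_done, get_time, get_joint_pos, get_qvel, get_effort, get_tcp_pos, get_ee_rot, get_ft_force, get_ft_torque, get_grip_width, get_finger_force gives the robot as it stands. Calls block until the motion is done:
- move_pose(position, orientation): joint-space move of the TCP to a pose.
- movel(position, frame=None, v=0.15, until_force=None): straight line of the TCP; frame=None keeps the orientation; v is the mean speed in m/s. With until_force (N) it stops when the force on the tool has changed by that much, and returns True; else False.
- movej(angles): joint-space move.
- command_gripper(opening): opening from 0.0 (shut) to 1.0 (fully open); the grip force is fixed at half the most; returns when the fingers have stopped.
- wait(seconds).
- inverse_kinematics(position, orientation): joint angles nearest the present ones, or None.
- read_camera(name): name is "side" or "top"; returns the picture (480x640x3 uint8, red, green, blue); there is no depth.
- camera_info(name): a dict with "intrinsics" (3x3 intrinsics, pixels), "T" (4x4, takes a point from camera to world coordinates). Camera axes: x right, y up, looking along -z (the intrinsics and any distortion apply to the point x, -y, -z); pixel columns grow to the right and rows downward; lengths in m; the calibration is good to about 2 mm. A picture is of the moment at which its call begins. camera_info takes no time and is no camera call.
A pose or a line that the arm cannot do raises MotionError and nothing moves.
- job_done(): hands the job in; it is judged then, once.
Readings, each from a call of its own:
- get_time(): time.
- get_joint_pos(): joint angles.
- get_qvel(): joint speeds.
- get_effort(): joint torques, N m.
- get_tcp_pos(): TCP position.
- get_ee_rot(): TCP orientation.
- get_ft_force(): force on the tool from outside, world axes, zero at the start.
- get_ft_torque(): the same for the moment, N m.
- get_grip_width(): opening from 0.0 (shut) to 1.0 (fully open).
- get_finger_force(): force on a finger pad.
Only numpy, scipy, OpenCV 4.12 (cv2) and the standard library are available. Lean on these libraries where they do the work, as an engineer would, in place of code of your own. Each camera call takes 0.05 s, during which the arm holds its last target. There are 200 camera calls.

### The job

Put the curtain-rail sample channels away in the chest: open the shallow drawer, lay the four short channels in it open side up, side by side with their lengths running front to back, then pull each longer channel off its spring clips on the wooden batten and set it open side down over two neighbouring short ones so that their flanges interlock and it sits fully down and level. There may be fewer long channels than clips. Finish with the drawer pushed fully shut on the nested stack, and leave the iron, the wooden clapper and the thread cone where they are.

Things in the scene. Friction and masses are not known exactly. Their poses are not given: they have to be found in the camera images.
- chest_drawer0 (a joint): drawer of a low wooden chest (210 mm deep, 235 wide, 75 high): 0 is shut, grows to 0.142 m fully open. It slides towards the chest's front (the tray point's -x), needs about 3 N to move and stays where it is left. The chest's top board is 41 mm above the drawer floor, so covers standing on top of the bases (52 mm) instead of nested in them jam
- chest_drawer0_handle (a point): centre of the drawer's bar handle: a level round steel bar 11 mm thick, 120 mm long, along this point's y; x points into the chest. It stands 35 mm in front of the drawer's face (29 mm free behind it); two posts 8 mm thick join it to the face 51 mm either side. It is 33 mm below the chest's top; the face reaches 20 mm above it
- tray (a point): point on the drawer's inner floor, moving with it; x points into the chest, y left, z up. Fully open, the uncovered floor runs 67 mm either side in x (from the drawer's front wall to the chest's top board, whose upper face is 53 mm above this point) and 96 mm either side in y; it goes on 22 mm further back under the board. Side walls stand 31 mm above the floor, the front panel 39 mm
- batten: fixed dark wooden batten 250 x 90 mm, 15 mm high; origin at the centre of its underside, x along its length. Clip places at x = -72, 0, +72 mm on its top: two sprung steel arms 22 mm wide stand either side of a cover's middle, their rolled 8 mm lips (34 mm above the batten's top) gripping over its top edges. A straight upward pull of about 9 N frees a cover within 6 mm
- base1: short (base) channel: aluminium U section 56 mm long (x), 40 wide (y), 26 high: solid-looking web (bottom) 8 mm thick, flanges 3 mm, about 60 g; open side up on the table at the start. Origin at the centre of its underside, z up out of the open side. Gripped low across the two ends of its web (56 mm) it leaves the sides free for neighbours
- base2: short (base) channel: aluminium U section 56 mm long (x), 40 wide (y), 26 high: solid-looking web (bottom) 8 mm thick, flanges 3 mm, about 60 g; open side up on the table at the start. Origin at the centre of its underside, z up out of the open side. Gripped low across the two ends of its web (56 mm) it leaves the sides free for neighbours
- base3: short (base) channel: aluminium U section 56 mm long (x), 40 wide (y), 26 high: solid-looking web (bottom) 8 mm thick, flanges 3 mm, about 60 g; open side up on the table at the start. Origin at the centre of its underside, z up out of the open side. Gripped low across the two ends of its web (56 mm) it leaves the sides free for neighbours
- base4: short (base) channel: aluminium U section 56 mm long (x), 40 wide (y), 26 high: solid-looking web (bottom) 8 mm thick, flanges 3 mm, about 60 g; open side up on the table at the start. Origin at the centre of its underside, z up out of the open side. Gripped low across the two ends of its web (56 mm) it leaves the sides free for neighbours
- cover1: long (cover) channel: aluminium U section 68 mm long (x), 40 wide (y), 26 high, web (top) 8 mm, flanges 3 mm, 60 g; may be absent. At first clipped on the batten open side down, length across it, web ends free to grip (68 mm). Origin at the centre of its open underside, level with the flange tips, z up. Nested, its flange tips rest on the webs of two bases, 8 mm above the drawer floor
- cover2: long (cover) channel: aluminium U section 68 mm long (x), 40 wide (y), 26 high, web (top) 8 mm, flanges 3 mm, 60 g; may be absent. At first clipped on the batten open side down, length across it, web ends free to grip (68 mm). Origin at the centre of its open underside, level with the flange tips, z up. Nested, its flange tips rest on the webs of two bases, 8 mm above the drawer floor
- cover3: long (cover) channel: aluminium U section 68 mm long (x), 40 wide (y), 26 high, web (top) 8 mm, flanges 3 mm, 60 g; may be absent. At first clipped on the batten open side down, length across it, web ends free to grip (68 mm). Origin at the centre of its open underside, level with the flange tips, z up. Nested, its flange tips rest on the webs of two bases, 8 mm above the drawer floor
- iron: clothes iron on the table, about 240 x 110 mm and 135 mm high, 1.4 kg; bystander. Origin under its middle
- clapper: wooden pressing block 200 x 60 x 40 mm; bystander. Origin under its middle
- thread: cone of thread, 60 mm wide at the foot, 100 mm tall; bystander. Origin under its middle
There are look-alikes about, which are no part of the job. What is shaped like the cover2 but orange is not meant.

How it is judged:
By the outcome, as a careful person would: the job done as asked, in the order asked, and still so for the second after the job is handed in, with the robot touching nothing.
Of cover1, cover2, cover3 only 2 to 3 are there at a start; the rules pass over those that are not, and their reading is None.
At some moment in a run one of base1, base2, base3, base4 may be knocked a few centimetres aside while the robot is not near it.
Once in a run the grip may slacken for a moment while it holds something.
It also fails if it takes over 200 s, if anything falls off the work surface, if the arm or the gripper's body presses on something with over 40 N, if the wrist force passes 120 N, or if a joint passes its speed limit or range.

## Working session

There is one attempt and no reset: what is moved stays moved. The work goes in short steps, each a Python script; the robot and the scene stay as the last script left them, time stands still between calls to the robot, and variables do not carry over. Pictures are saved under pics/ and viewed, at most 14 in all, crops included, and the job is handed in when it is done.

```bash
ls; mkdir -p pics
python3 - <<'E'
from station import *
import cv2,numpy as np
np.set_printoptions(precision=4,suppress=True)
for n in ("top","side"):
    cv2.imwrite(f"pics/{n}0.png",read_camera(n)[:,:,::-1]); c=camera_info(n); print(n,c)
print(get_tcp_pos(),get_ee_rot(),get_time())
E
```

```text
pics
top {'intrinsics': array([[449.5407,   0.    , 324.8044],
       [  0.    , 449.5407, 241.8888],
       [  0.    ,   0.    ,   1.    ]]), 'T': array([[ 0.0005,  0.9853, -0.1706,  0.3996],
       [-1.    , -0.0003, -0.0045, -0.0105],
       [-0.0045,  0.1706,  0.9853,  0.9574],
       [ 0.    ,  0.    ,  0.    ,  1.    ]])}
side {'intrinsics': array([[529.8167,   0.    , 314.1497],
       [  0.    , 529.8167, 239.0331],
       [  0.    ,   0.    ,   1.    ]]), 'T': array([[-0.9981,  0.0473, -0.0383,  0.504 ],
       [-0.0601, -0.6601,  0.7488,  0.9984],
       [ 0.0101,  0.7497,  0.6617,  0.9277],
       [ 0.    ,  0.    ,  0.    ,  1.    ]])}
[0.2152 0.5863 0.222 ] [-0.0001  0.175   0.9846 -0.0006] 0.1
```

View pics/top0.png

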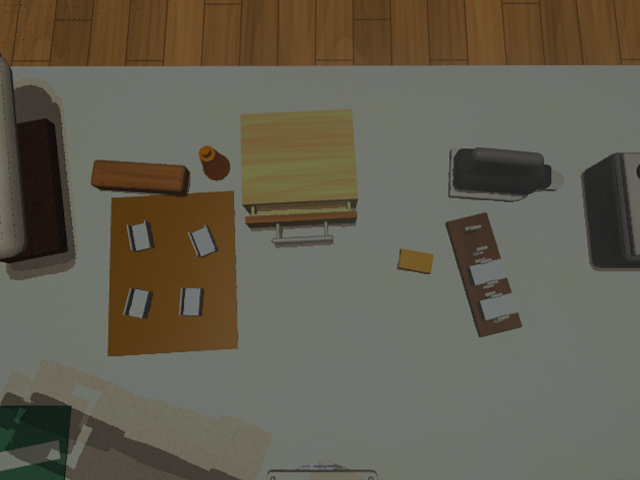

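View pics/side0.png

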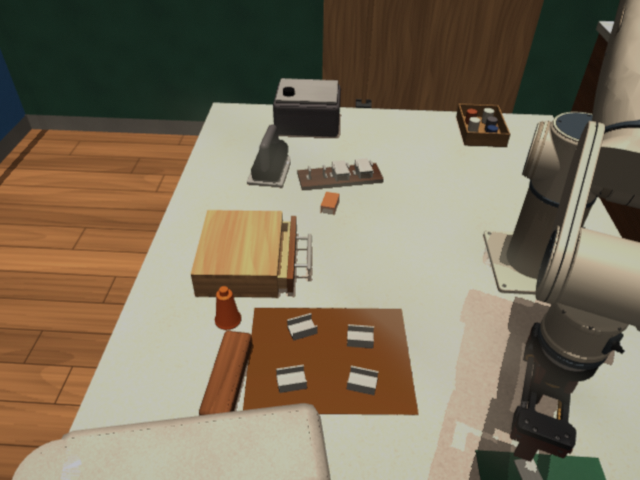

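Top view: two white covers are on the batten at (487,273) and (495,308), and the clip at (473,228) is empty. The bases are on the brown mat at (139,236), (203,241), (138,304) and (191,302). The chest is at (300,160) with its handle at (303,240), and the orange look-alike at (416,261) is to be ignored. I'll confirm with an enlarged crop.

```bash
cat > h.py <<'E'
from station import *
import cv2,numpy as np
np.set_printoptions(precision=4,suppress=True)
def w(cam,u,v,z):
    "pixel -> world point at height z"
    c=camera_info(cam);K=c["intrinsics"];T=c["T"]
    d=T[:3,:3]@np.array([(u-K[0,2])/K[0,0],-(v-K[1,2])/K[1,1],-1]);o=T[:3,3]
    return o+d*(z-o[2])/d[2]
def px(cam,P):
    c=camera_info(cam);K=c["intrinsics"];T=c["T"]
    p=(np.atleast_2d(P)-T[:3,3])@T[:3,:3]
    return np.c_[K[0,2]+K[0,0]*p[:,0]/-p[:,2],K[1,2]+K[1,1]*p[:,1]/p[:,2]]
E
python3 - <<'E'
from h import *
im=cv2.imread("pics/top0.png")
def crop(x,y,w_,h_,W,H,g=1.6): return cv2.resize(cv2.convertScaleAbs(im[y:y+h_,x:x+w_],alpha=g),(W,H),interpolation=cv2.INTER_CUBIC)
a=crop(115,210,110,120,400,436); b=crop(440,208,90,131,300,436); c=crop(235,195,130,53,400,163)
out=np.zeros((600,700,3),np.uint8); out[:436,:400]=a; out[:436,400:]=b; out[437:600,:400]=c
cv2.imwrite("pics/m1.png",out)
print("scale",400/110,300/90,400/130)
for p in [(139,236),(203,241),(138,304),(191,302)]: print(p,im[p[1],p[0]],w("top",*p,.008))
for p in [(487,273),(495,308)]: print(w("top",*p,.041))
print("handle",w("top",273,241,.042),w("top",333,238.5,.042)); print("chest top corners",[w("top",*p,.075) for p in [(241,114),(353,110),(357,198),(243,206)]])
E
```

```text
scale 3.6363636363636362 3.3333333333333335 3.076923076923077
(139, 236) [111 115 110] [0.577  0.3938 0.008 ]
(203, 241) [115 115 111] [0.5661 0.2554 0.008 ]
(138, 304) [112 115 111] [0.432  0.3856 0.008 ]
(191, 302) [115 114 110] [0.4361 0.2745 0.008 ]
[ 0.4938 -0.3374  0.041 ]
[ 0.4231 -0.3491  0.041 ]
handle [0.56   0.1009 0.042 ] [ 0.5653 -0.0232  0.042 ]
chest top corners [array([0.8247, 0.1695, 0.075 ]), array([ 0.8332, -0.0655,  0.075 ]), array([ 0.6426, -0.0716,  0.075 ]), array([0.6261, 0.159 , 0.075 ])]
```

View pics/m1.png

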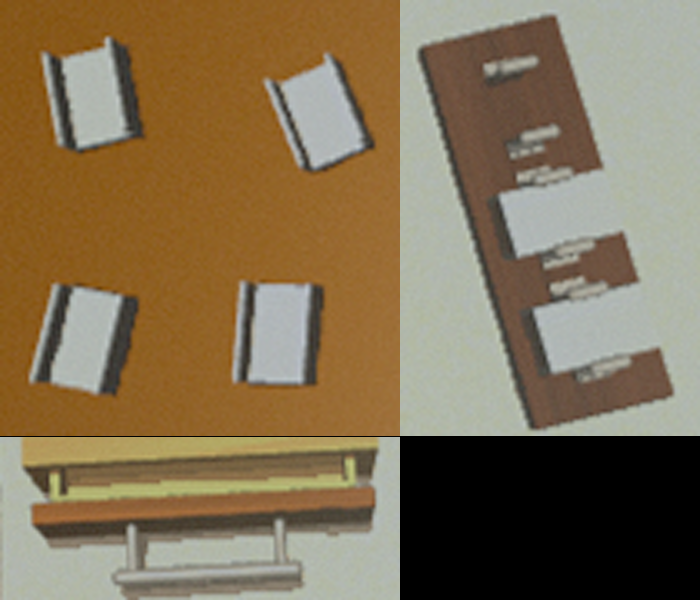

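The crop confirms two plain white covers in the middle and near clips, and four white bases. The drawer is already slightly open. I'll pull the handle and fit the bases and the batten.

```bash
cat >> h.py <<'E'
from scipy.spatial.transform import Rotation as R
from scipy.optimize import minimize
def q(a):
    "tool down, fingers closing along the direction a (mod pi)"
    best=None
    for k in (a,a+np.pi,a-np.pi):
        y=np.array([np.cos(k),np.sin(k),0]);z=np.array([0,0,-1.]);x=np.cross(y,z)
        r=R.from_matrix(np.c_[x,y,z]).as_quat();r=np.r_[r[3],r[:3]]
        j=inverse_kinematics(q.p,r)
        if j is not None and (best is None or abs(j[5])<best[0]): best=(abs(j[5]),r)
    return best[1]
def go(p,a):
    q.p=np.array(p,float); o=q(a); move_pose(list(q.p),list(o)); return o
def lin(p,**k):
    return movel([float(t) for t in p],**k)
def fitbox(mask,x,y,yaw,L,W,z0,z1,cam="top",S=4):
    "fit a box's silhouette to a mask"
    m=cv2.resize(mask,None,fx=S,fy=S,interpolation=cv2.INTER_LINEAR)>127
    def f(p):
        c,s=np.cos(p[2]),np.sin(p[2]);P=[]
        for i in(-1,1):
            for j in(-1,1):
                for z in(z0,z1): P.append([p[0]+c*i*L/2-s*j*W/2,p[1]+s*i*L/2+c*j*W/2,z])
        h=cv2.convexHull(((px(cam,P)+.5)*S-.5).astype(np.float32).round().astype(np.int32))
        r=np.zeros(m.shape,np.uint8);cv2.fillConvexPoly(r,h,1)
        return (r.astype(bool)^m).sum()/S/S
    s0=np.array([[x,y,yaw]]);sim=np.vstack([s0,s0+[.012,0,0],s0+[0,.012,0],s0+[0,0,.25]])
    r=minimize(f,s0[0],method="Nelder-Mead",options=dict(initial_simplex=sim,xatol=2e-4,fatol=.2))
    return r.x,r.fun
def bases(img):
    "all channels lying on the brown mat: list of x,y,yaw,err"
    b=img.astype(float); mat=(b[:,:,2]<.55*b[:,:,0]).astype(np.uint8)
    n,l,st,_=cv2.connectedComponentsWithStats(1-mat[208:352,115:232],connectivity=4)
    out=[]
    for i in range(1,n):
        if 150<st[i,4]<1500:
            m=np.zeros(mat.shape,np.uint8);m[208:352,115:232]=(l==i)*255
            v,u=np.nonzero(m);g=w("top",u.mean(),v.mean(),.013)
            rs=[fitbox(m,g[0],g[1],a,.056,.040,0,.026) for a in(-.4,0,.4)]
            p,e=min(rs,key=lambda t:t[1]);out.append(np.r_[p,e,st[i,4]])
    return out
E
python3 - <<'E'
from h import *
im=cv2.imread("pics/top0.png")[:,:,::-1]
for b in bases(im): print(b)
P=[w("top",440+(u-400)/3.333,208+v/3.333,.015) for u,v in[(420,47),(555,15),(672,393),(533,428)]]
print("batten",P,sum(P)/4)
C=[w("top",440+(u-400)/3.333,208+v/3.333,.041) for u,v in[(498,195),(605,172),(625,232),(513,257)]];print("mid",C,sum(C)/4)
C=[w("top",440+(u-400)/3.333,208+v/3.333,.041) for u,v in[(536,308),(635,282),(660,348),(548,374)]];print("near",C,sum(C)/4)
yaw=.043
h=np.array([.5627,.0389]); d=np.array([np.cos(yaw),np.sin(yaw)])
command_gripper(.3)
go([*h,.13],yaw); lin([*h,.023]); command_gripper(0.0); print(get_grip_width(),get_tcp_pos(),get_ft_force())
p=get_tcp_pos().copy(); hit=lin([*(p[:2]-.16*d),p[2]],v=.08,until_force=14); wait(.2)
print(hit,get_tcp_pos(),get_ft_force(),get_grip_width(),get_time())
command_gripper(.3); p=get_tcp_pos(); lin([p[0],p[1],.14]); print(np.asarray(get_tcp_pos()))
E
```

```text
[  0.5761   0.3896   0.2495  57.1875 627.    ]
[  0.565    0.2554   0.4287  50.6875 579.    ]
[  0.4368   0.2733  -0.0212  23.125  644.    ]
[  0.4345   0.3841  -0.1804  29.5    678.    ]
batten [array([ 0.6057, -0.2657,  0.015 ]), array([ 0.6268, -0.3535,  0.015 ]), array([ 0.3873, -0.411 ,  0.015 ]), array([ 0.3661, -0.3242,  0.015 ])] [ 0.4965 -0.3386  0.015 ]
mid [array([ 0.5071, -0.3022,  0.041 ]), array([ 0.5213, -0.3687,  0.041 ]), array([ 0.4843, -0.3785,  0.041 ]), array([ 0.4691, -0.3093,  0.041 ])] [ 0.4955 -0.3397  0.041 ]
near [array([ 0.4382, -0.3215,  0.041 ]), array([ 0.4539, -0.3825,  0.041 ]), array([ 0.4143, -0.3947,  0.041 ]), array([ 0.3988, -0.3264,  0.041 ])] [ 0.4263 -0.3563  0.041 ]
0.11459356190198357 [0.5637 0.0389 0.024 ] [-0.1005 -0.3249  6.3884]
True [0.4469 0.0329 0.024 ] [-0.8972 -1.3236  5.9006] 0.11773085757124364 6.3083
[0.4467 0.033  0.1395]
```

The drawer opened until its stop, having moved 117 mm. Next I'll look at the tray with the arm aside, over the mat's near side.

Run:
```python
from h import *
command_gripper(.85)
go([.4368,.2733,.12],-.02)
im=read_camera("top")[:,:,::-1]; cv2.imwrite("pics/top1.png",im)
cv2.imwrite("pics/m2.png",cv2.resize(cv2.convertScaleAbs(im[150:310,225:385],alpha=1.6),(600,600),interpolation=cv2.INTER_CUBIC))
```

```text
(no output)
```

View pics/m2.png

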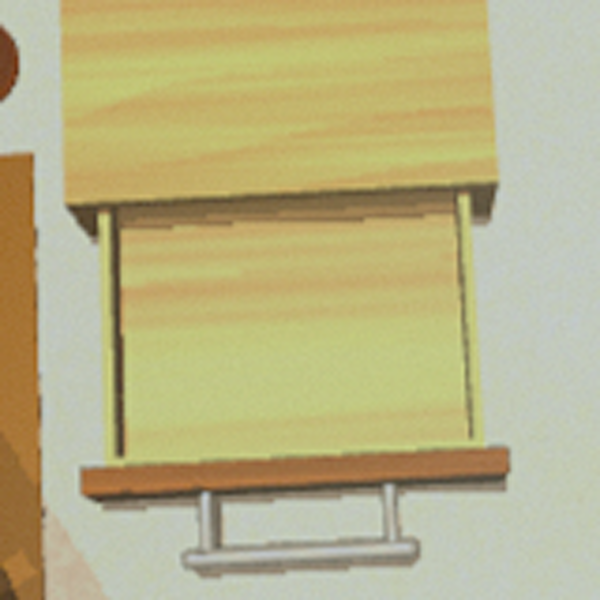

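Run:
```python
from h import *
f=lambda u,v,z:w("top",225+(u+.5)/3.75-.5,150+(v+.5)/3.75-.5,z)
print("front inner top",f(105,463,.061),f(485,443,.061))
print("board front",f(65,203,.075),f(497,185,.075))
print("side top outer L",f(100,210,.053),f(107,460,.053),"R",f(469,193,.053),f(483,445,.053))
print("floor L/R",f(124,455,.022),f(472,438,.022),f(118,215,.022),f(452,200,.022))
print("handle",f(185,558,.042),f(417,547,.042))
```

```text
front inner top [0.4915 0.138  0.061 ] [ 0.5022 -0.0648  0.061 ]
board front [0.6308 0.1612 0.075 ] [ 0.6406 -0.0719  0.075 ]
side top outer L [0.6325 0.146  0.053 ] [0.494  0.1383 0.053 ] R [ 0.6421 -0.0579  0.053 ] [ 0.5021 -0.0642  0.053 ]
floor L/R [0.5   0.134 0.022] [ 0.5095 -0.06    0.022 ] [0.6376 0.141  0.022 ] [ 0.6463 -0.0498  0.022 ]
handle [0.442  0.0966 0.042 ] [ 0.448  -0.0287  0.042 ]
```

```bash
python3 - <<'E'
s=open("h.py").read()
old=s[s.index("        c,s=np.cos(p[2])"):s.index("        return (r.astype(bool)^m)")]
new='''        c,s=np.cos(p[2]),np.sin(p[2]);r=np.zeros(m.shape,np.uint8)
        for y0,y1,za,zb in((-W/2,W/2,0,.008),(-W/2,-W/2+.003,0,.026),(W/2-.003,W/2,0,.026)):
            P=[[p[0]+c*i*L/2-s*j,p[1]+s*i*L/2+c*j,z] for i in(-1,1) for j in(y0,y1) for z in(za,zb)]
            h=cv2.convexHull(((px(cam,P)+.5)*S-.5).round().astype(np.int32));cv2.fillConvexPoly(r,h,1)
'''
s=s.replace(old,new)+'''
TR=np.array([.565,.0405]);TY=.047
def tray(x,y): return TR+R.from_euler("z",TY).as_matrix()[:2,:2]@[x,y]
def pick_place(b,off):
    "base at b (x,y,yaw) to the tray at lateral offset off"
    command_gripper(.85); go([b[0],b[1],.10],b[2]); lin([b[0],b[1],.003]); command_gripper(.4)
    lin([b[0],b[1],.14],v=.2); g1=get_grip_width()
    t=tray(0,off); go([*t,.14],TY); lin([*t,.06],v=.2); g2=get_grip_width()
    hit=lin([*t,.0262],v=.06,until_force=6); z=get_tcp_pos()[2]; g3=get_grip_width()
    command_gripper(.8); lin([*t,.14],v=.2); print("place",off,g1,g2,g3,hit,z,get_time())
    return g1>.55 and g2>.55
'''
open("h.py","w").write(s)
E
python3 - <<'E'
from h import *
im=cv2.imread("pics/top0.png")[:,:,::-1]
B=bases(im)
for b in B: print(b)
b=[b for b in B if abs(b[0]-.4368)<.01 and b[1]<.3][0]
pick_place(b,-.066)
im=read_camera("top"); cv2.imwrite("pics/top2.png",im[:,:,::-1])
for b in bases(im): print(b)
cv2.imwrite("pics/m3.png",cv2.resize(cv2.convertScaleAbs(im[150:350,105:385,::-1],alpha=1.6),(800,571),interpolation=cv2.INTER_CUBIC))
E
```

```text
Traceback (most recent call last):
  File "h.py", line 49, in bases
    rs=[fitbox(m,g[0],g[1],a,.056,.040,0,.026) for a in(-.4,0,.4)]
        ~~~~~~^^^^^^^^^^^^^^^^^^^^^^^^^^^^^^^^
  File "h.py", line 38, in fitbox
    r=minimize(f,s0[0],method="Nelder-Mead",options=dict(initial_simplex=sim,xatol=2e-4,fatol=.2))
  File "h.py", line 35, in f
    h=cv2.convexHull(((px(cam,P)+.5)*S-.5).round().astype(np.int32));cv2.fillConvexPoly(r,h,1)
                       ~~^^^^^^^
  File "h.py", line 10, in px
    c=camera_info(cam);K=c["intrinsics"];T=c["T"]
ValueError: time passes only in moves, steps and waits
```

```bash
sed -i 's/^np.set_printoptions.*/&\nfrom functools import lru_cache\ncamera_info=lru_cache(None)(camera_info)/' h.py
python3 - <<'E'
from h import *
im=cv2.imread("pics/top0.png")[:,:,::-1]
B=bases(im)
for b in B: print(b)
b=[b for b in B if abs(b[0]-.4368)<.01 and b[1]<.3][0]
pick_place(b,-.066)
im=read_camera("top"); cv2.imwrite("pics/top2.png",im[:,:,::-1])
for b in bases(im): print(b)
cv2.imwrite("pics/m3.png",cv2.resize(cv2.convertScaleAbs(im[150:350,105:385,::-1],alpha=1.6),(800,571),interpolation=cv2.INTER_CUBIC))
E
```

```text
[  0.5768   0.3899   0.2404  25.25   627.    ]
[  0.5659   0.2556   0.425   24.75   579.    ]
[  0.4371   0.2735  -0.0195  29.5    644.    ]
[  0.434    0.3841  -0.186   30.5625 678.    ]
place -0.066 0.6321885410623068 0.6313119937855821 0.632641794879331 True 0.025679670437867935 15.7167
[  0.5768   0.3899   0.2625  24.875  632.    ]
[  0.5659   0.2556   0.4227  24.5    580.    ]
[  0.4338   0.3845  -0.1822  29.     676.    ]
```

View pics/m3.png

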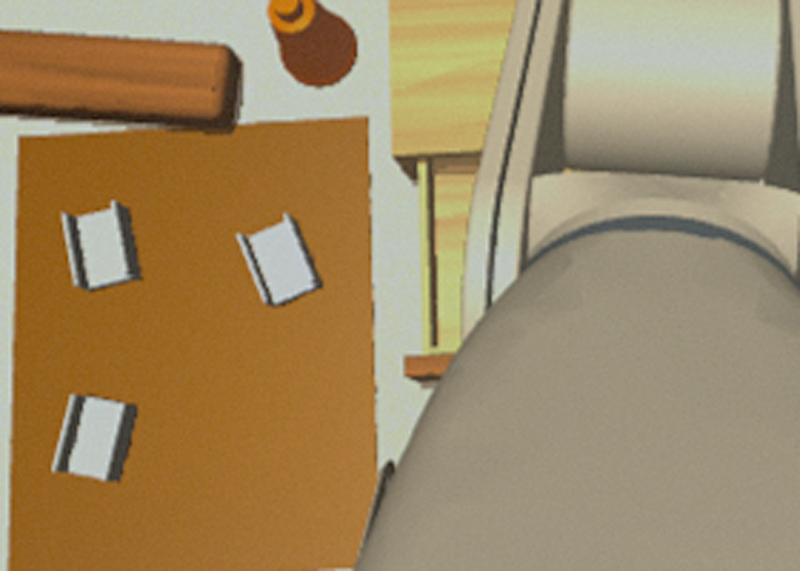

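The first base is down at a sensible height with a steady grip, and the bases still on the mat are detected consistently. On to the other three, measuring before each pick.

Run:
```python
from h import *
for i,off in enumerate((-.022,.022,.066)):
    B=[b for b in bases(read_camera("top")) if b[3]<50]
    print(len(B),*B)
    if len(B)!=3-i: break
    b=min(B,key=lambda t:t[1])
    if not pick_place(b,off): break
go([.45,-.25,.2],-1.33)
im=read_camera("top"); cv2.imwrite("pics/top3.png",im[:,:,::-1])
cv2.imwrite("pics/m4.png",cv2.resize(cv2.convertScaleAbs(im[150:310,105:385,::-1],alpha=1.6),(800,457),interpolation=cv2.INTER_CUBIC))
```

```text
3 [  0.577    0.3899   0.2388  25.5    631.    ] [  0.566    0.2557   0.4257  24.125  579.    ] [  0.4339   0.3843  -0.1885  30.375  677.    ]
place -0.022 0.6284092563227027 0.6295773607300916 0.6353442734890006 True 0.02543564538581198 22.5833
2 [  0.577   0.39    0.235  25.625 632.   ] [  0.434    0.3841  -0.1827  29.9375 678.    ]
place 0.022 0.6321231756944865 0.6333009096462683 0.6317694591271542 True 0.025564043296481768 30.1083
1 [  0.5768   0.3899   0.2596  24.8125 631.    ]
place 0.066 0.6327870106261696 0.6278361931805773 0.6326184803124155 True 0.025310992199048858 37.2333
```

View pics/m4.png

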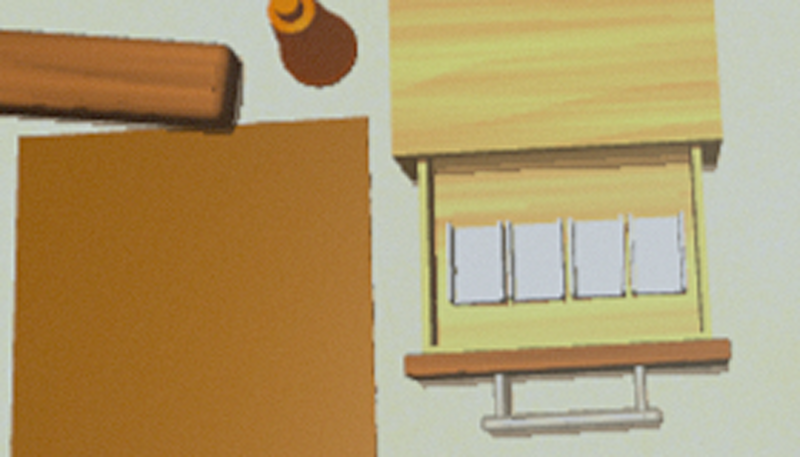

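All four bases lie side by side, open side up, in the drawer (webs at about (477,262), (537,262), (597,258) and (658,256) in the crop). Now the first cover.

```bash
cat >> h.py <<'E'
def intray(img):
    "web centres of the bases in the tray, tray frame"
    b=img.astype(float); m=((b[:,:,2]>.93*b[:,:,0])&(b[:,:,0]>85)).astype(np.uint8)
    x0,y0,x1,y1=255,215,352,268
    n,l,st,ce=cv2.connectedComponentsWithStats(m[y0:y1,x0:x1],connectivity=4);o=[]
    for i in range(1,n):
        if st[i,4]>150:
            g=w("top",ce[i][0]+x0,ce[i][1]+y0,.030)[:2]-TR
            o.append(np.r_[R.from_euler("z",-TY).as_matrix()[:2,:2]@g,st[i,4]])
    return sorted(o,key=lambda t:t[1])
def cover(bx,sgn):
    by=.238; c=np.array([.4965,-.3386])+bx*np.array([np.cos(by),np.sin(by)]); a=by-np.pi/2
    command_gripper(1.0); go([*c,.12],a); lin([*c,.022],v=.1); command_gripper(.5); g0=get_grip_width()
    lin([*c,.036],v=.03); f=get_ft_force()[2]; lin([*c,.15],v=.15); g1=get_grip_width(); wait(.1)
    B=intray(read_camera("top")); print(g0,f,g1,get_ft_force(),*B)
    return B,g1
def setdown(x,off):
    t=tray(x,off); go([*t,.15],TY); lin([*t,.075],v=.2); g2=get_grip_width()
    hit=lin([*t,.0375],v=.05,until_force=8); print(g2,get_grip_width(),hit,get_tcp_pos(),get_time())
E
python3 - <<'E'
from h import *
print(*intray(cv2.imread("pics/top3.png")[:,:,::-1]))
B,g=cover(-.072,-1)
E
```

```text
[ -0.0015  -0.0673 504.    ] [ -0.0019  -0.0232 500.    ] [ -0.0022   0.0194 450.    ] [ -0.0026   0.0638 443.    ]
0.7674744908559493 1.8916882996166275 0.7669137920243434 [ 0.0969 -0.0423 -0.3881] [ -0.0013  -0.0672 504.    ] [ -0.0018  -0.0233 492.    ] [ -0.0021   0.0197 442.    ] [ -0.0024   0.0638 438.    ]
```

Run:
```python
from h import *
setdown(0,-.044)
command_gripper(.9); p=get_tcp_pos(); lin([p[0],p[1],.15],v=.2)
B,g=cover(0,1)
im=read_camera("top"); cv2.imwrite("pics/top4.png",im[:,:,::-1])
s=read_camera("side"); a=cv2.resize(cv2.convertScaleAbs(im[190:280,235:365,::-1],alpha=1.6),(560,388),interpolation=cv2.INTER_CUBIC)
b=cv2.resize(cv2.convertScaleAbs(s[140:320,180:400,::-1],alpha=1.4),(240,196)); o=np.zeros((388,800,3),np.uint8);o[:,:560]=a;o[:196,560:]=b
cv2.imwrite("pics/m5.png",o)
```

```text
0.7709426650961089 0.7678545394907011 True [ 0.5669 -0.0034  0.0374] 45.725
0.7689452717506464 1.2935728698589852 0.7699432547387296 [-0.0111 -0.6842 -0.4888] [   0.0007   -0.0448 1175.    ] [ -0.0016   0.0198 442.    ] [  0.0001   0.0759 429.    ]
```

View pics/m5.png

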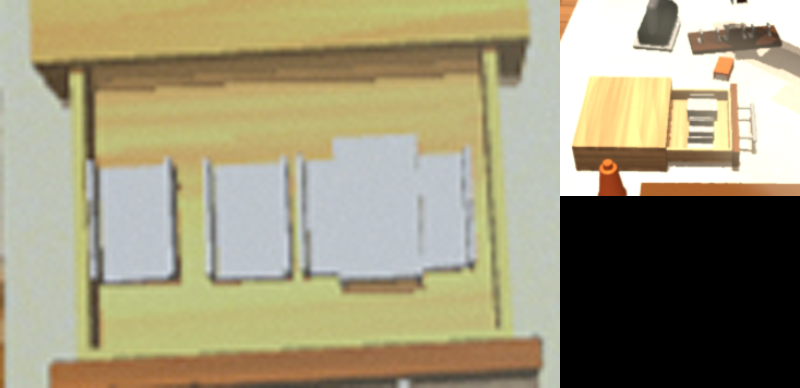

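Cover 1 is nested and level. The leftmost base has been knocked about 12 mm towards the drawer's side wall. I'll park the held cover on the table, put that base back, then fetch the cover again.

Run:
```python
from h import *
pk=[.43,-.17]; a=.238-np.pi/2
go([*pk,.10],a); print(get_grip_width()); lin([*pk,.0076],v=.06,until_force=8); print(get_tcp_pos()); command_gripper(.9); lin([*pk,.12],v=.2)
command_gripper(.85)
t=tray(.001,.0765); n=tray(.001,.0765-.0119)
go([*t,.14],TY); lin([*t,.0255],v=.1); command_gripper(.4); print("base",get_grip_width())
lin([*t,.033],v=.05); lin([*n,.033],v=.05); lin([*n,.0258],v=.04,until_force=6); print(get_grip_width()); command_gripper(.8); lin([*n,.14],v=.2)
command_gripper(1.0)
go([*pk,.12],a)
print(*intray(read_camera("top")))
lin([*pk,.0075],v=.1); command_gripper(.5); print("cover",get_grip_width()); lin([*pk,.15],v=.15); wait(.1)
im=read_camera("top"); cv2.imwrite("pics/top5.png",im[:,:,::-1]); print(get_grip_width(),*intray(im),get_time())
```

```text
0.772084194325585
[ 0.4303 -0.1701  0.0079]
base 0.6332407477539346
0.6295741797127185
[   0.0009   -0.0448 1173.    ] [ -0.0014   0.0198 448.    ] [ -0.0007   0.0641 440.    ]
cover 0.7715609105926817
0.7691471481440649 [   0.0008   -0.0448 1169.    ] [ -0.0015   0.0198 445.    ] [ -0.0007   0.0642 438.    ] 65.575
```

Base 4 is back in its place. Now I'll set down the second cover and check it before closing.

Run:
```python
from h import *
setdown(0,.044)
command_gripper(.9); p=get_tcp_pos(); lin([p[0],p[1],.15],v=.2)
go([.42,-.2,.2],TY); command_gripper(0.0)
im=read_camera("top"); s=read_camera("side"); cv2.imwrite("pics/top6.png",im[:,:,::-1])
a=cv2.resize(cv2.convertScaleAbs(im[190:280,235:365,::-1],alpha=1.6),(780,300),interpolation=cv2.INTER_CUBIC)
a=cv2.resize(cv2.convertScaleAbs(im[205:275,245:360,::-1],alpha=1.6),(480,292),interpolation=cv2.INTER_CUBIC)
b=cv2.resize(cv2.convertScaleAbs(s[205:300,260:320,::-1],alpha=1.2),(300,475),interpolation=cv2.INTER_CUBIC); o=np.zeros((475,780,3),np.uint8);o[:292,:480]=a;o[:,480:]=b
cv2.imwrite("pics/m6.png",o); print(*intray(im),get_time())
```

```text
0.7686730423687251 0.7711942786147067 True [0.5629 0.0845 0.0377] 67.9333
[   0.0014   -0.045  1175.    ] [ -0.0008   0.0138 288.    ] [  0.0016   0.054  790.    ] 71.625
```

View pics/m6.png

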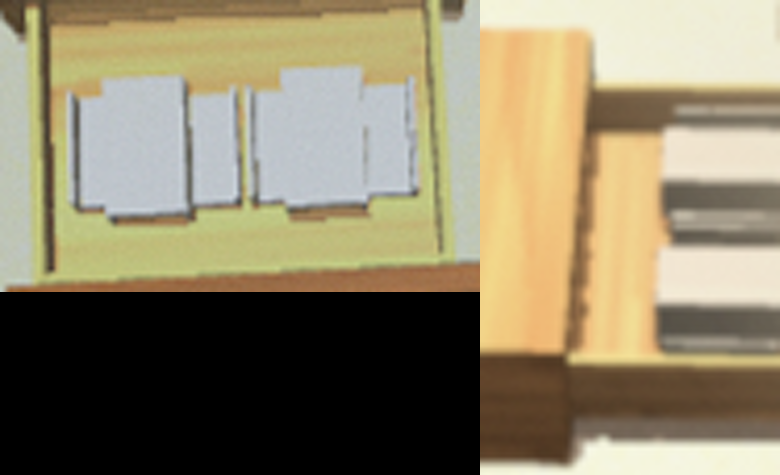

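Both covers sit fully down: they stopped at z = 0.0374 and 0.0377 m, against about 0.037 expected. The picture shows them level, each spanning two bases. Now I'll shut the drawer.

Run:
```python
from h import *
d=np.array([np.cos(TY),np.sin(TY)]); s=np.array([.446,.0335])-.045*d
go([*s,.14],TY); lin([*s,.026]); 
hit=lin([*(s+.2*d),.026],v=.07,until_force=15); p=get_tcp_pos(); print(hit,p,get_ft_force(),(p[:2]-[.446,.0335])@d,get_time())
if (p[:2]-[.446,.0335])@d>.1:
    lin([*(p[:2]-.03*d),.026]); lin([*(p[:2]-.03*d),.15],v=.2); go([.42,-.2,.2],TY)
    im=read_camera("top"); cv2.imwrite("pics/m7.png",im[:,:,::-1]); wait(.3)
```

```text
True [0.5734 0.0395 0.0253] [-0.2395 -0.2806  0.053 ] 0.1275395068849656 75.6583
```

View pics/m7.png

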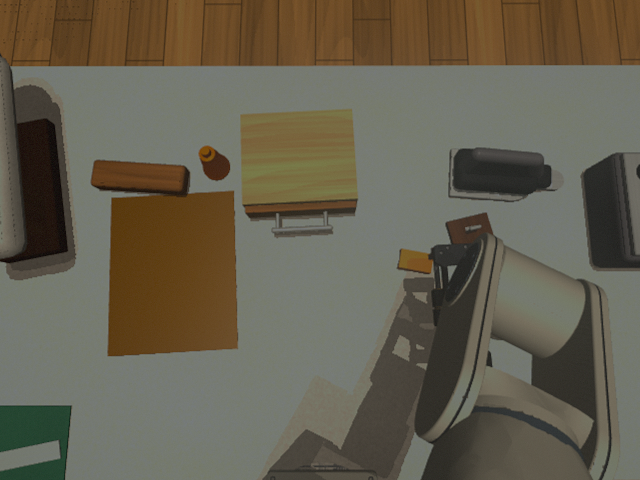

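The drawer looks shut. A second, firmer push will confirm it is at its stop.

Run:
```python
from h import *
d=np.array([np.cos(TY),np.sin(TY)]); s=np.array([.5734,.0395])
go([*(s-.03*d),.14],TY); lin([*(s-.03*d),.026])
hit=lin([*(s+.03*d),.026],v=.03,until_force=20); p=get_tcp_pos(); print(hit,p,(p[:2]-s)@d)
lin([*(s-.03*d),.026]); lin([*(s-.03*d),.15],v=.2); go([.42,-.2,.2],TY)
im=read_camera("top")[:,:,::-1]; cv2.imwrite("pics/m8.png",cv2.resize(cv2.convertScaleAbs(im[190:250,230:370],alpha=1.6),(700,300),interpolation=cv2.INTER_CUBIC)); print(get_time())
```

```text
True [0.5732 0.0395 0.0251] -0.00015283718159395178
83.5333
```

View pics/m8.png

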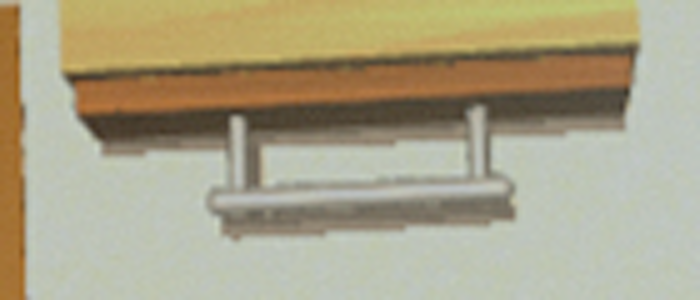

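The second push stopped at the same place, and the drawer face is flush under the top board with no gap, so it is shut.

```bash
python3 -c "
from station import *
print(job_done())"
```

```text
the job is handed in; nothing more can be done
None
```

The job is handed in: the four short channels and the two long ones that were there are nested in the drawer, which is fully shut; one short channel got knocked about 12 mm aside partway and was put back, and the iron, clapper and thread cone were not touched.

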